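# Prop open the lid of a control box

### The arm

A 7-joint arm with a two-finger parallel gripper is mounted at the origin on the work surface. World frame = base frame: x ahead of the robot, y to its left, z up, the work surface at z = 0. Lengths are in mm, angles in degrees, forces in N, time in s.
With the tool pointing down it reaches from about 350 to 900 mm from the base axis. Payload 8.1 kg.
Tool frame: the origin (TCP) lies on the front face of the gripper's body, between the roots of the fingers; the fingertips stand finger_overhang ahead of it and the grasp point (between the pads) lies 47 mm ahead of it (finger_overhang is the distance from the TCP to the fingertips, in mm); z points along the fingers, y is the line along which they close (so a half turn about z gives the same grasp; the last joint's range is limited). The gripper opens to 92 mm and grips with 3 to 60 N. Pads are 19 mm wide; open, the fingers measure 130 mm over their backs; the gripper's body (75 mm by 190 mm) begins 47 mm behind the grasp point.
Start: joints at [-80.191, 24.895, 1.432, 90.138, -0.665, 64.973, -4.303], TCP at [169.021, 601.723, 292.242] pointing down, gripper open.
Joint ranges: [-149.89, 149.89], [-25.12, 119.58], [-72.63, 75.52], [4.76, 147.25], [-75.54, 255.54], [6.69, 114.76], [-157.13, 157.13]. Speed limits (degrees/s): [127.2, 127.2, 172.46, 172.46, 180, 180, 180].

### API

Orientations are given as a 3x3 rotation matrix whose columns are the frame's x, y, z axes.
In Python, from bench import * gives the robot as it stands.
- The arm moves only by the shell command python3 -m inch 'ROWS'. ROWS is a JSON object of lists of equal length, an entry for each row: "translation": the shift along the tool's x, y, z in m, a list of three; "delta_rot": the turn, a rotation vector about the tool's x, y, z in degrees, a list of three; "gripper": the opening, from 0 (shut) to 1 (fully open). In form: {"translation": [[x, y, z], ...], "delta_rot": [[wx, wy, wz], ...], "gripper": [gripper, ...]}. A call has 1 to 20 rows; each row shifts and turns the commanded pose from where the row before left it, along the tool's axes as they then stand; what a row does not reach is not made up. A row lasts 1/10 s, in which the tool goes at most 50 mm and 8.59 degrees, less where a joint would pass 70% of its speed; a pose out of reach is approached as far as the arm can. A call is refused whole if a number of a shift passes 0.05 or a number of a turn 8.59, either way. A call with a gripper value outside its range is refused whole. The fingers move at their own pace and stop on an object; the grip force is fixed at half the most. Time passes only in rows, so rows that do not move let the fingers close. It gives the time, the measured TCP pose, the force, the opening and the grip force at its end, in the units of the state.
- observe(): the state, without advancing time (a new reading comes with each control period).
- snapshot(name): name is "scene" or "top" or "wrist"; returns a dict with "pixels" (400x640x3 uint8, red, green, blue), "fx", "fy", "cx", "cy" (pixels), "rvec" (rotation vector, rad) and "tvec" (3), from world to camera coordinates, as OpenCV has them; the wrist camera has in their place "mount" (4x4, takes a point from camera to tool coordinates, whose origin is the TCP and whose axes are the flange's). Camera axes: x right, y down, z forward; pixel columns grow to the right and rows downward; lengths in mm; the calibration is good to about 2 mm. A picture is of the moment at which its call begins: read the wrist's pose just before it. There is no depth.
- sign_off(): hands the job in; it is judged then, once.
The state is a dict: "t": time; "joint_pos": joint angles; "qvel": joint speeds; "effort": joint torques, N m; "ee_pos": TCP position; "eef_rot": TCP orientation; "force": force on the tool from outside, world axes, zero at the start; "torque": the same for the moment, N m; "opening": finger opening in mm; "finger_force": force on a finger pad.
Only numpy, scipy, OpenCV 4.12 (cv2) and the standard library are available. Lean on these libraries where they do the work, as an engineer would, in place of code of your own. Each camera call takes 0.05 s, during which the arm holds its last target. There are 200 camera calls.

### The job

Open the control box for wiring: lift its lid by the bow handle until it stays up, swing the prop rod up out of the box, and lower the lid gently onto it so that the rod's bent tip goes fully into the hole of the steel strip under the lid and the lid rests on the rod. The strip's hole is not always in the same spot, so find it by feel; don't drop the lid or force it down on the rod, and leave the other things on the bench where they are.

Things in the scene. Friction and masses are not known exactly. Their poses are not given: they have to be found in the camera images.
- box: Fixed light grey sheet-steel control box lying on its back, 300 (x) x 230 (y) x 85 high, walls 4 mm, open top closed by the lid. Origin: centre of its underside; x along the hinge line, y towards the hinge, z up. Hinge line at y +115, z 85. Pivot of the prop rod at x 40, y -90, z 50. Valve modules up to z 50 fill x below -30; the floor round the rod is bare (z 7).
- lid: The box's lid, 312 x 236 x 3 mm with 12 mm rims, 0.72 to 0.88 kg. Origin on the hinge line (box x 0); axes as the box's when shut, -y towards the handle edge, z out of its top.
- hinge (a joint): Opening angle of the lid in rad: 0 shut, stop at 1.45. Damped friction hinge: the lid stays up by itself only past about 1.32 rad; let go lower it sinks, faster the lower it is (0.4 rad/s at 1.0, about 1 rad/s near shut), so guide it down by hand.
- lid_handle (a point): Middle of the bare aluminium bow handle on the lid's free edge: two 10 mm round legs, 40 mm over their outsides along the hinge line (x), standing 53 mm out from the edge; here 28 mm outside the edge, 262 mm from the hinge line and 4 mm below the lid's underside plane. Pinch the legs together along x.
- strip_mid (a point): Under the lid, at (40, -165, -20) mm of the lid: middle of a steel strip 40 wide, 84 long (along the lid's y), 4 thick; the point is on its lower face. Its one hole, 11 mm wide, lies in the rod's plane, within 14 mm of this point along y (the strip is clamped in slots, so it differs each time). Off the hole the tip bears on the flat strip and the lid stands 0.08 rad higher.
- rod: Prop rod, 8 mm steel, in the plane box x = 40. Origin on its pivot, y along its straight 161 mm. Tilt 0 to 0.05 rad lying in its rest (y towards the hinge), grows as it swings up. Stiff pivot, 0.2 N m: stays where left. Its end is bent 22 deg towards -z, with a 17 mm collar. Seated at strip_mid: rod 1.08, lid 0.87 rad; per 10 mm of hole nearer the handle rod +0.06, lid -0.02.
- rod_grip (a point): Middle of the rod's black grip sleeve, 13 mm thick, 40 mm long, on the rod's y axis 95 mm from the pivot. Pinch it along the box's x; 70 mm free at each side, 35 mm below the box rim.
- rod_tip (a point): End of the rod's bent tip (8 mm thick, blunt with a 1 mm chamfer; friction holds it on the strip), in the rod frame at (0, 185.2, -9.7) mm. Fully in, the collar bears on the strip and the tip stands 16 mm beyond the strip's outer face.
- module: Loose off-white valve module, 100 x 21 x 57 mm, on the bench; origin under its centre. Leave alone.
- screwdriver: Loose screwdriver with black handle, lying on the bench. Leave alone.
- tray: Loose grey parts tray, 150 x 100 x 50 mm, on the bench; origin under its centre. Leave alone.
- mouse: Loose black computer mouse, 105 x 62 x 30 mm; origin under its centre. Leave alone.

How it is judged (in metres and radians):
On the way, in this order (a step that is already met when the one before it is completed fails the run):
1. the lid is raised past 1.2 rad (69 degrees) (value of joint hinge above 1.2 rad), for 0.2 s.
2. the rod is swung up more than 0.7 rad (40 degrees) from its rest while the lid stays up (angle between rod's own z axis and vertical above 0.7 rad and value of joint hinge above 1.1 rad), for 0.2 s.
3. the rod's tip is more than 11 mm inside the strip's hole (z of rod_tip in the frame of strip_mid above 0.011 m and y of rod_tip in the frame of strip_mid between -0.026 and 0.026 m), for 0.2 s.
At the end, for the whole second after the job is handed in: The rod's tip is in the hole of the strip under the lid, more than 11 mm past the strip's outer face, and within 26 mm of strip_mid along the lid; the lid is still (under 0.05 rad/s) and rests on the rod (over 0.2 N); nothing else has been moved (all of step 3 and contact force between lid and rod above 0.2 N and velocity of joint hinge between -0.05 and 0.05 rad/s); the robot touches nothing.
It fails at once if the lid and the rod press on each other with more than 25 N (contact force between lid and rod above 25 N).
It fails at once if the lid is dropped (it swings shut faster than 0.9 rad/s) (velocity of joint hinge below -0.9 rad/s).
It fails at once if a thing lying on the bench is moved by more than 15 mm (distance of any of module, screwdriver, tray, mouse from where it was at the start of the episode above 0.015 m).
It also fails if it takes over 72 s, if anything falls off the work surface, if the arm or the gripper's body presses on something with over 40 N, if the wrist force passes 120 N, or if a joint passes its speed limit or range.

## Working session

There is one attempt and no reset: what is moved stays moved. The work goes in short steps, Python scripts to look and compute and a shell command to move; the robot and the scene stay as the last step left them, time stands still between calls to the robot, and variables do not carry over. Pictures are saved under pics/ and viewed, at most 10 in all, crops included, and the job is handed in when it is done.

```bash
mkdir -p pics; ls
cat > h.py <<'E'
from bench import *
import numpy as np, cv2
def save(n,f):
    s=snapshot(n); cv2.imwrite(f'pics/{f}.png',s['pixels'][:,:,::-1]); return s
def cam(s):
    R=cv2.Rodrigues(np.array(s['rvec'],float))[0]; t=np.array(s['tvec'],float).ravel(); return R,t
def ray(s,u,v,z):
    R,t=cam(s); c=-R.T@t; d=R.T@np.array([(u-s['cx'])/s['fx'],(v-s['cy'])/s['fy'],1]); return c+d*(z-c[2])/d[2]
def proj(s,p):
    R,t=cam(s); q=R@np.array(p)+t; return s['fx']*q[0]/q[2]+s['cx'],s['fy']*q[1]/q[2]+s['cy']
E
python3 - <<'E'
from h import *
import pickle
o=observe(); print(o)
a=save('top','top0'); b=save('scene','scene0')
pickle.dump((a,b),open('s0.pkl','wb'))
for s in (a,b): R,t=cam(s); print(-R.T@t, R[2], s['fx'])
E
```

```text
pics
{'t': 0.0, 'joint_pos': array([-80.1908216 ,  24.93513901,   1.43022442,  90.19094123,
        -0.6668246 ,  64.9762469 ,  -4.30223277]), 'qvel': array([ 0.12911838,  0.03556364, -0.03148153, -0.0411185 ,  0.00431753,
       -0.0048178 ,  0.00270877]), 'effort': array([ 5.05126991e-04, -6.67822981e+01,  9.85365249e-01, -3.14460754e+01,
       -6.06078096e-02,  4.24256630e-02,  1.72542527e-04]), 'ee_pos': array([168.9096307 , 601.28342587, 291.44659631]), 'eef_rot': array([[-9.62732231e-01,  2.70456165e-01, -3.38497743e-04],
       [ 2.70456355e-01,  9.62730898e-01, -1.60565554e-03],
       [-1.08377203e-04, -1.63736520e-03, -9.99998654e-01]]), 'force': array([-0.18889625, -0.04373733, -0.1107201 ]), 'torque': array([-0.03482397, -0.0216055 , -0.01556944]), 'finger_force': 0.0, 'opening': 92.0091084798232}
[ 340.91257257    3.68101943 1410.05625541] [ 0.18771258  0.00196018 -0.98222204] 457.81807323709376
[1476.47008088  219.13534256 1203.76008019] [-0.61028466 -0.16364174 -0.77509613] 515.3633222526486
```

View pics/top0.png

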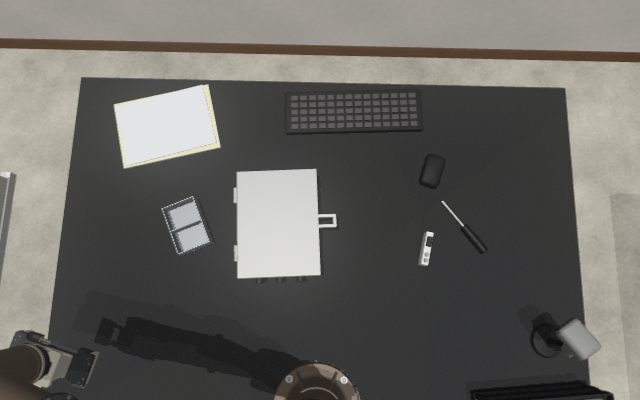

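View pics/scene0.png

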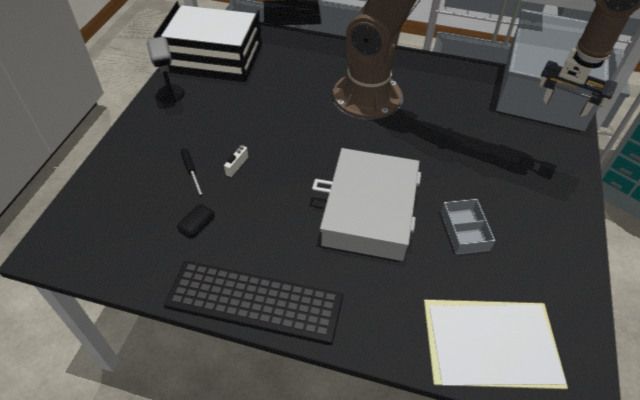

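Top view: box lid at px (237..320, 169..277), bow handle at about (328, 221) pointing world -y, hinge at left; tray to the left (187,225), module/screwdriver/mouse well to the right. Scene view agrees: handle (322,186), box centre (370,205).

Run:
```python
from h import *
import pickle
a,b=pickle.load(open('s0.pkl','rb'))
for s,nm,(x0,x1,y0,y1) in ((a,'top',(225,345,160,285)),(b,'scene',(310,425,145,260))):
    im=s['pixels'][y0:y1,x0:x1].astype(int)
    print(nm,im.max(), np.median(im.reshape(-1,3),0))
im=a['pixels'][160:285,225:345].min(2)
m=(im>150).astype(np.uint8)
cs=cv2.findContours(m,cv2.RETR_EXTERNAL,cv2.CHAIN_APPROX_NONE)[0]
c=max(cs,key=cv2.contourArea)
# opened mask removes handle & knuckles
mo=cv2.morphologyEx(m,cv2.MORPH_OPEN,np.ones((21,21)))
c=cv2.findContours(mo,cv2.RETR_EXTERNAL,cv2.CHAIN_APPROX_NONE)[0][0]
r=cv2.approxPolyDP(c,5,True)[:,0]+[225,160]
print('corners',r.tolist())
P=np.array([ray(a,u,v,88) for u,v in r]); print(P.round(1))
h=m.copy(); h[:, :97]=0
ys,xs=np.nonzero(h); print('handle px',xs.min()+225,xs.max()+225,ys.min()+160,ys.max()+160)
for u in (xs.max()+225,): print(ray(a,u,ys.mean()+160,81))
for v in (ys.min(),ys.max()): print(ray(a,xs.mean()+225,v+160,81))
# scene handle
im=b['pixels'][170:200,308:328].min(2); ys,xs=np.nonzero(im>150); print('scene handle',xs.min()+308,ys.min()+170,ys.max()+170, ray(b,xs.min()+308,ys[xs==xs.min()].mean()+170,81))
```

```text
top 228 [209. 209. 206.]
scene 211 [175. 175. 174.]
corners [[237, 172], [237, 277], [319, 274], [315, 170]]
[[668.5 252.5  88. ]
 [361.2 235.2  88. ]
 [374.9   2.1  88. ]
 [680.   20.9  88. ]]
handle px 322 336 214 226
[532.03343666 -44.20564725  81.        ]
[549.6403295  -25.48212947  81.        ]
[514.17107435 -26.12844843  81.        ]
scene handle 313 179 191 [542.97983004 -47.30307924  81.        ]
```

```bash
cat >> h.py <<'E'
from scipy.spatial.transform import Rotation as Ro
import json,os
if os.path.exists('box.json'):
    B=json.load(open('box.json')); Rb=Ro.from_euler('z',B['yaw'],degrees=True).as_matrix(); ob=np.array(B['o'])
    def W(p): return ob+Rb@np.array(p,float)
    def tb(p): return Rb.T@(np.array(p)-ob)
    def tool(al):   # tool z points towards +y, al deg below horizontal; tool y = box x
        a=np.radians(al); z=np.array([0,np.cos(a),-np.sin(a)]); y=np.array([1.,0,0]); return Rb@np.column_stack([np.cross(y,z),y,z])
    def handle(th): c,s=np.cos(th),np.sin(th); return np.array([0,115-262*c-4*s,85+262*s-4*c])
    def grip(t): return np.array([40,-90+95*np.cos(t),50+95*np.sin(t)])
    def state():
        o=observe(); g=o['ee_pos']+47*o['eef_rot'][:,2]; z=Rb.T@o['eef_rot'][:,2]
        print('t %.1f grasp(box) %s alpha %.1f toolz %s q %s F %s open %.1f ff %.1f'%(o['t'],tb(g).round(1),np.degrees(np.arctan2(-z[2],z[1])),z.round(3),o['joint_pos'].round(0),(Rb.T@o['force']).round(1),o['opening'],o['finger_force'])); return o
    def plan(gbox,al,N):
        o=observe(); p0,R0=o['ee_pos'],o['eef_rot']; R1=tool(al); p1=W(gbox)-47*R1[:,2]
        w=Ro.from_matrix(R0.T@R1).as_rotvec()/N; E=Ro.from_rotvec(w).as_matrix()
        S=sum(np.linalg.matrix_power(E,k) for k in range(N)); t=np.linalg.solve(S,R0.T@(p1-p0))
        p,R=p0,R0; path=[]
        for k in range(N): p=p+R@t; R=R@E; path.append(tb(p+47*R[:,2]).round(0).tolist())
        print('N',N,'t(m)',(t/1000).round(4).tolist(),'w',np.degrees(w).round(2).tolist()); print('  mid',path[N//4],path[N//2],path[3*N//4],path[-1])
E
python3 - <<'E'
from h import *
import pickle
a,b=pickle.load(open('s0.pkl','rb'))
m=(a['pixels'][160:285,225:345].min(2)>150).astype(np.uint8)
mo=cv2.morphologyEx(m,cv2.MORPH_OPEN,np.ones((21,21)))
c=cv2.findContours(mo,cv2.RETR_EXTERNAL,cv2.CHAIN_APPROX_NONE)[0][0][:,0]+[225,160]
P=np.array([ray(a,u,v,88)[:2] for u,v in c],np.float32)
(cx,cy),sz,an=cv2.minAreaRect(P); print(cx,cy,sz,an)
# edges: line fits on world points, by side
C=np.array([cx,cy]); yaw=an if abs(an)<45 else an-90
R=np.array([[np.cos(np.radians(yaw)),-np.sin(np.radians(yaw))],[np.sin(np.radians(yaw)),np.cos(np.radians(yaw))]])
Q=(P-C)@R
for nm,k,sg in (('x-',0,-1),('x+',0,1),('y-',1,-1),('y+',1,1)):
    h=[156,118]; s=(np.abs(Q[:,k]-sg*h[k])<12)&(np.abs(Q[:,1-k])<h[1-k]-25)
    f=np.polyfit(Q[s,1-k],Q[s,k],1); print(nm,f.round(4))
print('yaw',yaw)
json.dump(dict(yaw=3.4,o=[521.2,128.5,0]),open('box.json','w'))
E
```

```text
521.698974609375 125.9232406616211 (312.2884521484375, 236.1744842529297) 3.220590591430664
x- [-7.600000e-03 -1.544907e+02]
x+ [5.800000e-03 1.543941e+02]
y- [ 6.800000e-03 -1.161611e+02]
y+ [ -0.     118.0872]
yaw 3.220590591430664
```

```bash
echo '{"yaw":3.4,"o":[521.6,127.8,0]}' > box.json
python3 - <<'E'
from h import *
state()
d=lambda al,r:np.array([0,-np.cos(np.radians(al))*r,np.sin(np.radians(al))*r])
plan(handle(0)+d(40,120),40,20); plan(handle(0)+d(40,120)+[0,0,80],60,20); print(tb([521,128,0]))
E
```

```text
t 0.1 grasp(box) [-324.   493.6  244.5] alpha 90.1 toolz [-0.    -0.001 -1.   ] q [-80.  25.   1.  90.  -1.  65.  -4.] F [ 0.   0.2 -0.1] open 91.6 ff 0.0
N 20 t(m) [-0.0423, -0.012, -0.014] w [-1.54, 2.17, 3.3]
  mid [-135.0, 319.0, 300.0] [-28.0, 127.0, 291.0] [15.0, -80.0, 233.0] [-0.0, -239.0, 158.0]
N 20 t(m) [-0.0417, -0.0107, -0.0105] w [-0.93, 1.3, 3.46]
  mid [-135.0, 325.0, 291.0] [-31.0, 138.0, 297.0] [13.0, -71.0, 274.0] [-0.0, -239.0, 238.0]
[-0.58708262  0.23523179  0.        ]
```

```bash
python3 -m inch '{"translation":[[-0.0423,-0.012,-0.014],[-0.0423,-0.012,-0.014],[-0.0423,-0.012,-0.014],[-0.0423,-0.012,-0.014],[-0.0423,-0.012,-0.014],[-0.0423,-0.012,-0.014],[-0.0423,-0.012,-0.014],[-0.0423,-0.012,-0.014],[-0.0423,-0.012,-0.014],[-0.0423,-0.012,-0.014],[-0.0423,-0.012,-0.014],[-0.0423,-0.012,-0.014],[-0.0423,-0.012,-0.014],[-0.0423,-0.012,-0.014],[-0.0423,-0.012,-0.014],[-0.0423,-0.012,-0.014],[-0.0423,-0.012,-0.014],[-0.0423,-0.012,-0.014],[-0.0423,-0.012,-0.014],[-0.0423,-0.012,-0.014]],"delta_rot":[[-1.54,2.17,3.3],[-1.54,2.17,3.3],[-1.54,2.17,3.3],[-1.54,2.17,3.3],[-1.54,2.17,3.3],[-1.54,2.17,3.3],[-1.54,2.17,3.3],[-1.54,2.17,3.3],[-1.54,2.17,3.3],[-1.54,2.17,3.3],[-1.54,2.17,3.3],[-1.54,2.17,3.3],[-1.54,2.17,3.3],[-1.54,2.17,3.3],[-1.54,2.17,3.3],[-1.54,2.17,3.3],[-1.54,2.17,3.3],[-1.54,2.17,3.3],[-1.54,2.17,3.3],[-1.54,2.17,3.3]],"gripper":[1,1,1,1,1,1,1,1,1,1,1,1,1,1,1,1,1,1,1,1]}'
python3 - <<'E'
from h import *
state(); d=lambda al,r:np.array([0,-np.cos(np.radians(al))*r,np.sin(np.radians(al))*r])
for al in (40,55):plan(handle(0)+d(al,60),al,6);plan(handle(0),al,10)
E
```

```text
t: 2.1
ee_pos: [539.4, -148.1, 187.3]
eef_rot: [[-0.037, 0.998, -0.046], [0.64, 0.059, 0.766], [0.768, -0.001, -0.641]]
force: [1.0, -0.0, -0.2]
opening: 91.8
finger_force: 0.0
t 2.1 grasp(box) [   1.4 -240.4  157.2] alpha 39.8 toolz [-0.001  0.768 -0.641] q [ 16.  43.  23.  95. -50.  89.  64.] F [ 1.  -0.1 -0.2] open 91.8 ff 0.0
N 6 t(m) [0.0003, -0.0002, 0.0101] w [-0.01, -0.03, -0.01]
  mid [1.0, -225.0, 145.0] [0.0, -209.0, 132.0] [0.0, -201.0, 126.0] [-0.0, -193.0, 120.0]
N 10 t(m) [0.0002, -0.0001, 0.012] w [-0.0, -0.02, -0.0]
  mid [1.0, -212.0, 134.0] [1.0, -184.0, 112.0] [0.0, -166.0, 96.0] [-0.0, -147.0, 81.0]
N 6 t(m) [0.006, -0.0002, 0.0101] w [-0.01, -2.53, -0.01]
  mid [1.0, -220.0, 150.0] [0.0, -200.0, 141.0] [0.0, -191.0, 136.0] [-0.0, -181.0, 130.0]
N 10 t(m) [0.0028, -0.0001, 0.012] w [-0.0, -1.52, -0.0]
  mid [1.0, -210.0, 137.0] [1.0, -182.0, 114.0] [0.0, -164.0, 98.0] [-0.0, -147.0, 81.0]
```

```bash
python3 -m inch '{"translation":[[0.0002,0,0.012],[0.0002,0,0.012],[0.0002,0,0.012],[0.0002,0,0.012],[0.0002,0,0.012],[0.0002,0,0.012],[0.0002,0,0.012],[0.0002,0,0.012],[0.0002,0,0.012],[0.0002,0,0.012],[0,0,0]],"delta_rot":[[0,0,0],[0,0,0],[0,0,0],[0,0,0],[0,0,0],[0,0,0],[0,0,0],[0,0,0],[0,0,0],[0,0,0],[0,0,0]],"gripper":[1,1,1,1,1,1,1,1,1,1,1]}'
python3 - <<'E'
from h import *
state(); s=save('wrist','w1'); plan(handle(0),40,2)
E
```

```text
t: 3.2
ee_pos: [533.5, -52.0, 112.1]
eef_rot: [[-0.039, 0.998, -0.049], [0.64, 0.062, 0.766], [0.767, -0.001, -0.641]]
force: [-0.3, 0.6, -0.0]
opening: 91.7
finger_force: 0.0
t 3.2 grasp(box) [   1.1 -144.1   81.9] alpha 39.9 toolz [-0.003  0.767 -0.641] q [ 10.  46.  19. 105. -57.  77.  68.] F [-0.3  0.6 -0. ] open 91.7 ff 0.0
N 2 t(m) [-0.0012, -0.0006, -0.0003] w [-0.08, -0.05, 0.02]
  mid [1.0, -146.0, 82.0] [0.0, -147.0, 81.0] [0.0, -147.0, 81.0] [0.0, -147.0, 81.0]
```

View pics/w1.png

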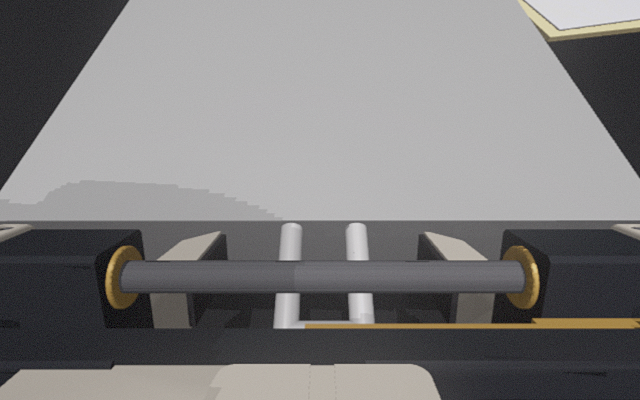

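Wrist view: both handle legs (x≈290 and 358) sit between the open pads (x≈222 and 425), centred. Close and plan the arc.

```bash
python3 -m inch '{"translation":[[-0.001,0,0],[0,0,0],[0,0,0],[0,0,0],[0,0,0],[0,0,0],[0,0,0],[0,0,0]],"delta_rot":[[0,0,0],[0,0,0],[0,0,0],[0,0,0],[0,0,0],[0,0,0],[0,0,0],[0,0,0]],"gripper":[0,0,0,0,0,0,0,0]}'
python3 - <<'E'
from h import *
state()
for th in (0.7,1.4): plan(handle(th),40+np.degrees(th),20 if th<1 else 40)
E
```

```text
t: 4.05
ee_pos: [534.3, -53.9, 112.2]
eef_rot: [[-0.04, 0.998, -0.047], [0.641, 0.061, 0.765], [0.767, 0.001, -0.642]]
force: [3.1, 1.1, -1.5]
opening: 39.4
finger_force: 30.0
t 4.0 grasp(box) [   1.9 -146.1   82. ] alpha 39.9 toolz [-0.001  0.767 -0.642] q [ 10.  46.  19. 105. -57.  78.  68.] F [ 3.1  0.9 -1.5] open 39.4 ff 30.0
N 20 t(m) [0.0086, -0.0001, -0.0058] w [-0.0, -2.01, 0.01]
  mid [1.0, -141.0, 136.0] [1.0, -129.0, 180.0] [0.0, -109.0, 221.0] [-0.0, -88.0, 251.0]
N 40 t(m) [0.0087, -0.0, -0.0058] w [0.0, -2.01, 0.0]
  mid [1.0, -129.0, 180.0] [1.0, -81.0, 258.0] [0.0, -11.0, 315.0] [-0.0, 67.0, 343.0]
```

Gripped (39.4 mm). Lift along the arc.

```bash
python3 -m inch '{"translation":[[0.0087,0,-0.0058],[0.0087,0,-0.0058],[0.0087,0,-0.0058],[0.0087,0,-0.0058],[0.0087,0,-0.0058],[0.0087,0,-0.0058],[0.0087,0,-0.0058],[0.0087,0,-0.0058],[0.0087,0,-0.0058],[0.0087,0,-0.0058],[0.0087,0,-0.0058],[0.0087,0,-0.0058],[0.0087,0,-0.0058],[0.0087,0,-0.0058],[0.0087,0,-0.0058],[0.0087,0,-0.0058],[0.0087,0,-0.0058],[0.0087,0,-0.0058],[0.0087,0,-0.0058],[0.0087,0,-0.0058]],"delta_rot":[[0,-2.01,0],[0,-2.01,0],[0,-2.01,0],[0,-2.01,0],[0,-2.01,0],[0,-2.01,0],[0,-2.01,0],[0,-2.01,0],[0,-2.01,0],[0,-2.01,0],[0,-2.01,0],[0,-2.01,0],[0,-2.01,0],[0,-2.01,0],[0,-2.01,0],[0,-2.01,0],[0,-2.01,0],[0,-2.01,0],[0,-2.01,0],[0,-2.01,0]],"gripper":[0,0,0,0,0,0,0,0,0,0,0,0,0,0,0,0,0,0,0,0]}'
python3 - <<'E'
from h import *
o=state(); g=tb(o['ee_pos']+47*o['eef_rot'][:,2]); print('theta',np.arctan2(g[2]-85,115-g[1]), np.hypot(g[2]-85,115-g[1]))
plan(handle(1.4),120.2,20)
E
```

```text
t: 6.05
ee_pos: [528.7, 34.4, 297.2]
eef_rot: [[-0.061, 0.998, -0.01], [0.984, 0.062, 0.17], [0.17, 0.0, -0.985]]
force: [6.1, 3.0, -8.9]
opening: 39.1
finger_force: 30.0
t 6.0 grasp(box) [  1.6 -85.7 250.9] alpha 80.2 toolz [ 0.     0.17  -0.985] q [-31.  18.  35. 105. -22.  63.  17.] F [ 6.3  2.6 -8.9] open 39.1 ff 30.0
theta 0.6906609143043414 260.34213181895154
N 20 t(m) [0.0086, -0.0001, -0.0058] w [0.0, -2.0, 0.01]
  mid [1.0, -47.0, 289.0] [1.0, -10.0, 315.0] [0.0, 32.0, 333.0] [0.0, 67.0, 343.0]
```

```bash
python3 -m inch '{"translation":[[0.0087,-0.0001,-0.0058],[0.0087,-0.0001,-0.0058],[0.0087,-0.0001,-0.0058],[0.0087,-0.0001,-0.0058],[0.0087,-0.0001,-0.0058],[0.0087,-0.0001,-0.0058],[0.0087,-0.0001,-0.0058],[0.0087,-0.0001,-0.0058],[0.0087,-0.0001,-0.0058],[0.0087,-0.0001,-0.0058],[0.0087,-0.0001,-0.0058],[0.0087,-0.0001,-0.0058],[0.0087,-0.0001,-0.0058],[0.0087,-0.0001,-0.0058],[0.0087,-0.0001,-0.0058],[0.0087,-0.0001,-0.0058],[0.0087,-0.0001,-0.0058],[0.0087,-0.0001,-0.0058],[0.0087,-0.0001,-0.0058],[0.0087,-0.0001,-0.0058]],"delta_rot":[[0,-2.0,0],[0,-2.0,0],[0,-2.0,0],[0,-2.0,0],[0,-2.0,0],[0,-2.0,0],[0,-2.0,0],[0,-2.0,0],[0,-2.0,0],[0,-2.0,0],[0,-2.0,0],[0,-2.0,0],[0,-2.0,0],[0,-2.0,0],[0,-2.0,0],[0,-2.0,0],[0,-2.0,0],[0,-2.0,0],[0,-2.0,0],[0,-2.0,0]],"gripper":[0,0,0,0,0,0,0,0,0,0,0,0,0,0,0,0,0,0,0,0]}'
python3 - <<'E'
from h import *
o=state(); g=tb(o['ee_pos']+47*o['eef_rot'][:,2]); print('theta',np.arctan2(g[2]-85,115-g[1]), np.hypot(g[2]-85,115-g[1]))
E
```

```text
t: 8.05
ee_pos: [516.7, 221.6, 380.2]
eef_rot: [[-0.055, 0.998, 0.035], [0.864, 0.065, -0.5], [-0.501, 0.003, -0.865]]
force: [22.1, 2.1, -28.4]
opening: 39.2
finger_force: 30.0
t 8.1 grasp(box) [  0.9  70.3 339.5] alpha 120.1 toolz [ 0.006 -0.501 -0.865] q [-66.  26.  38.  88.  11.  85. -28.] F [ 22.1   0.8 -28.4] open 39.2 ff 30.0
theta 1.3970647750662981 258.43480044076955
```

```bash
python3 -m inch '{"translation":[[0,0,0],[0,0,0],[0,0,0],[0,0,-0.015],[0,0,-0.025],[0,0,-0.025],[0,0,-0.025],[0,0,-0.01]],"delta_rot":[[0,0,0],[0,0,0],[0,0,0],[0,0,0],[0,0,0],[0,0,0],[0,0,0],[0,0,0]],"gripper":[1,1,1,1,1,1,1,1]}'
python3 - <<'E'
from h import *
o=state(); save('scene','scene1')
plan([40,-70,400],75,10)
E
```

```text
t: 8.85
ee_pos: [512.1, 270.0, 470.9]
eef_rot: [[-0.053, 0.998, 0.032], [0.864, 0.062, -0.499], [-0.5, 0.001, -0.866]]
force: [0.3, -0.5, -1.0]
opening: 91.4
finger_force: 0.0
t 8.8 grasp(box) [ -1.  119.  430.2] alpha 120.0 toolz [ 0.002 -0.5   -0.866] q [-68.  27.  39.  74.  10.  98. -27.] F [ 0.2 -0.5 -1. ] open 91.4 ff 0.0
N 10 t(m) [-0.0223, 0.0041, 0.0065] w [0.01, 4.5, 0.02]
  mid [11.0, 61.0, 437.0] [24.0, 2.0, 430.0] [32.0, -35.0, 418.0] [40.0, -70.0, 400.0]
```

View pics/scene1.png

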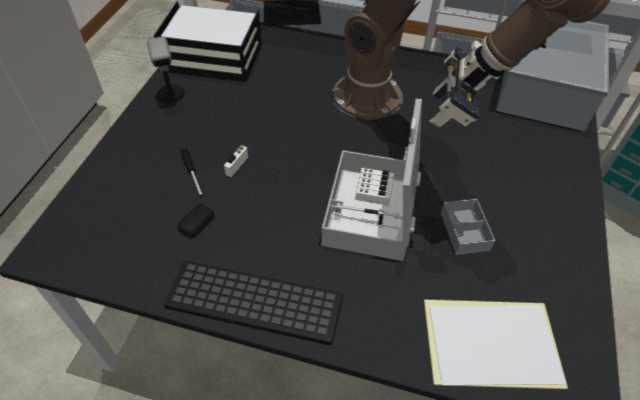

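The lid stands up by itself (upper edge px 415,105); the rod lies in the box with the black grip at about (374,212).

```bash
python3 -m inch '{"translation":[[-0.0223,0.0041,0.0065],[-0.0223,0.0041,0.0065],[-0.0223,0.0041,0.0065],[-0.0223,0.0041,0.0065],[-0.0223,0.0041,0.0065],[-0.0223,0.0041,0.0065],[-0.0223,0.0041,0.0065],[-0.0223,0.0041,0.0065],[-0.0223,0.0041,0.0065],[-0.0223,0.0041,0.0065]],"delta_rot":[[0,4.5,0],[0,4.5,0],[0,4.5,0],[0,4.5,0],[0,4.5,0],[0,4.5,0],[0,4.5,0],[0,4.5,0],[0,4.5,0],[0,4.5,0]],"gripper":[1,1,1,1,1,1,1,1,1,1]}'
python3 - <<'E'
from h import *
o=state(); s=save('scene','scene2'); t=snapshot('top')
plan(grip(.03)+[0,0,80],75,10); plan(grip(.03),75,15)
for n,q in (('scene',s),('top',t)):
    u,v=proj(q,W(grip(.03))); print(n,u,v)
    u,v=int(u),int(v); im=q['pixels'][v-25:v+25,u-25:u+25].max(2); m=(im<60).astype(np.uint8)
    k,l,st,ce=cv2.connectedComponentsWithStats(m)
    for i in range(1,k):
        if st[i,4]>8: print(st[i].tolist(), ce[i]+[u-25,v-25])
    cv2.imwrite(f'pics/crop_{n}.png',cv2.resize(q['pixels'][v-40:v+40,u-50:u+50,::-1],None,fx=4,fy=4,interpolation=cv2.INTER_NEAREST))
a=cv2.imread('pics/crop_scene.png');b=cv2.imread('pics/crop_top.png'); cv2.imwrite('pics/crops.png',np.hstack([a,b]))
E
```

```text
t: 9.9
ee_pos: [566.3, 45.5, 443.3]
eef_rot: [[-0.057, 0.998, -0.015], [0.964, 0.059, 0.26], [0.26, 0.001, -0.966]]
force: [-0.4, 0.6, -0.1]
opening: 91.7
finger_force: 0.0
t 9.9 grasp(box) [ 39.8 -72.5 398. ] alpha 74.9 toolz [ 0.001  0.26  -0.966] q [-31.  17.  39.  87. -25.  84.  15.] F [-0.4  0.6 -0.1] open 91.7 ff 0.0
N 10 t(m) [0.0012, 0.0001, 0.0276] w [-0.0, 0.01, -0.06]
  mid [39.0, -53.0, 317.0] [40.0, -28.0, 238.0] [40.0, -12.0, 186.0] [40.0, 5.0, 133.0]
N 15 t(m) [-0.0006, 0.0001, 0.0235] w [-0.0, 0.01, -0.04]
  mid [39.0, -56.0, 305.0] [39.0, -34.0, 213.0] [40.0, -12.0, 122.0] [40.0, 5.0, 53.0]
scene 372.79438111773834 211.44963929081564
[32, 0, 7, 9, 42] [382.19047619 190.07142857]
[18, 24, 13, 4, 29] [370.86206897 211.17241379]
[31, 29, 5, 10, 28] [380.28571429 219.53571429]
top 276.0827376470032 210.42450911126096
```

View pics/crops.png

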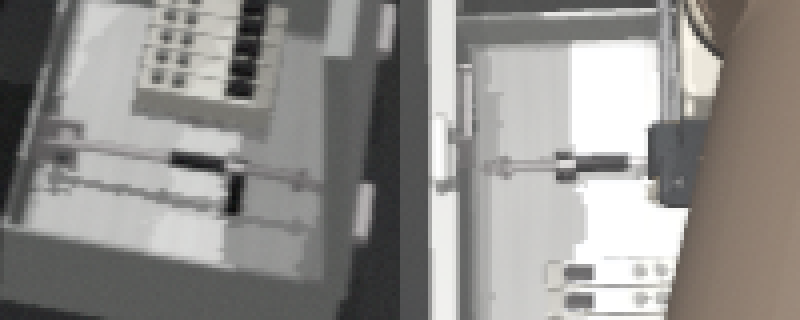

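Both crops show the sleeve within 1-2 px of the predicted spot (about 2 mm nearer the front). Descend and pinch.

```bash
python3 -m inch '{"translation":[[-0.0007,0,0.0235],[-0.0007,0,0.0235],[-0.0007,0,0.0235],[-0.0007,0,0.0235],[-0.0007,0,0.0235],[-0.0007,0,0.0235],[-0.0007,0,0.0235],[-0.0007,0,0.0235],[-0.0007,0,0.0235],[-0.0007,0,0.0235],[-0.0007,0,0.0235],[-0.0007,0,0.0235],[-0.0007,0,0.0235],[-0.0007,0,0.0235],[-0.0007,0,0.0235]],"delta_rot":[[0,0,-0.04],[0,0,-0.04],[0,0,-0.04],[0,0,-0.04],[0,0,-0.04],[0,0,-0.04],[0,0,-0.04],[0,0,-0.04],[0,0,-0.04],[0,0,-0.04],[0,0,-0.04],[0,0,-0.04],[0,0,-0.04],[0,0,-0.04],[0,0,-0.04]],"gripper":[1,1,1,1,1,1,1,1,1,1,1,1,1,1,1]}'
python3 - <<'E'
from h import *
o=state(); plan(grip(.03)-[0,2,0],75,2)
E
```

```text
t: 11.5
ee_pos: [560.7, 127.9, 99.3]
eef_rot: [[-0.069, 0.997, -0.017], [0.964, 0.071, 0.255], [0.256, 0.001, -0.967]]
force: [1.4, -0.2, 0.8]
opening: 91.6
finger_force: 0.0
t 11.5 grasp(box) [39.   9.8 53.8] alpha 75.2 toolz [-0.002  0.256 -0.967] q [-29.  36.  26. 111. -45.  45.  32.] F [ 1.4 -0.3  0.8] open 91.6 ff 0.0
N 2 t(m) [-0.0035, 0.0004, -0.0004] w [-0.05, 0.09, 0.35]
  mid [40.0, 6.0, 53.0] [40.0, 3.0, 53.0] [40.0, 3.0, 53.0] [40.0, 3.0, 53.0]
```

```bash
python3 -m inch '{"translation":[[-0.0035,0.0004,-0.0004],[-0.0035,0.0004,-0.0004],[0,0,0],[0,0,0],[0,0,0],[0,0,0],[0,0,0],[0,0,0],[0,0,0],[0,0,0]],"delta_rot":[[0,0.09,0.35],[0,0.09,0.35],[0,0,0],[0,0,0],[0,0,0],[0,0,0],[0,0,0],[0,0,0],[0,0,0],[0,0,0]],"gripper":[1,1,0,0,0,0,0,0,0,0]}'
python3 - <<'E'
from h import *
o=state()
# contact geometry (box yz plane): tip end corner vs strip face, lid angle for rod tilt T with tip at strip y-offset
def lid_for(T,depth):  # depth: tip height past strip face (0 off the hole, 16 seated)
    c,s=np.cos(T),np.sin(T); tip=np.array([-90+185.2*c+9.7*s,50+185.2*s-9.7*c])-[115,85]
    f=lambda th: tip@[np.sin(th),np.cos(th)]-(-20+depth)
    from scipy.optimize import brentq
    th=brentq(f,0.4,1.4); return th,tip@[-np.cos(th),np.sin(th)]-165
for T in np.arange(.9,1.27,.03): 
    print(round(T,2),'flat',np.round(lid_for(T,0),3),'seated',np.round(lid_for(T,16),3))
E
```

```text
t: 12.5
ee_pos: [562.9, 120.8, 99.3]
eef_rot: [[-0.058, 0.998, -0.017], [0.964, 0.06, 0.259], [0.26, -0.001, -0.966]]
force: [-0.3, -0.2, 0.2]
opening: 32.4
finger_force: 0.0
t 12.5 grasp(box) [40.8  2.8 54. ] alpha 74.9 toolz [-0.001  0.26  -0.966] q [-28.  36.  26. 111. -45.  45.  32.] F [-0.3 -0.2  0.2] open 32.4 ff 0.0
0.9 flat [  1.053 -33.871] seated [  0.932 -32.415]
0.93 flat [  1.039 -28.347] seated [  0.923 -26.949]
0.96 flat [  1.025 -22.852] seated [  0.913 -21.507]
0.99 flat [  1.012 -17.387] seated [  0.904 -16.092]
1.02 flat [  0.998 -11.955] seated [  0.894 -10.706]
1.05 flat [ 0.984 -6.556] seated [ 0.883 -5.349]
1.08 flat [ 0.97  -1.192] seated [ 0.872 -0.024]
1.11 flat [0.955 4.136] seated [0.861 5.267]
1.14 flat [0.941 9.427] seated [ 0.85  10.524]
1.17 flat [ 0.927 14.679] seated [ 0.839 15.745]
1.2 flat [ 0.913 19.892] seated [ 0.827 20.927]
1.23 flat [ 0.899 25.063] seated [ 0.815 26.071]
1.26 flat [ 0.885 30.193] seated [ 0.803 31.174]
```

```bash
python3 -m inch '{"translation":[[0,0,0],[0,0,0],[0,0,0],[0,0,0]],"delta_rot":[[0,0,0],[0,0,0],[0,0,0],[0,0,0]],"gripper":[0,0,0,0]}'
python3 - <<'E'
from h import *
o=state(); g=lambda T:np.array([40.5,-90+93*np.cos(T),51+93*np.sin(T)])
plan(g(.5),57,10)
E
```

```text
t: 12.9
ee_pos: [563.5, 120.8, 99.5]
eef_rot: [[-0.058, 0.998, -0.015], [0.964, 0.06, 0.259], [0.26, 0.0, -0.966]]
force: [2.1, 0.3, -2.4]
opening: 12.4
finger_force: 30.0
t 12.9 grasp(box) [41.4  2.7 54.1] alpha 75.0 toolz [-0.     0.26  -0.966] q [-28.  36.  26. 111. -45.  45.  32.] F [ 2.1  0.2 -2.4] open 12.4 ff 30.0
N 10 t(m) [-0.0009, -0.0001, -0.0042] w [-0.0, 1.8, 0.0]
  mid [41.0, 1.0, 67.0] [41.0, -2.0, 79.0] [41.0, -5.0, 88.0] [41.0, -8.0, 96.0]
```

```bash
python3 -m inch '{"translation":[[-0.0009,0,-0.0042],[-0.0009,0,-0.0042],[-0.0009,0,-0.0042],[-0.0009,0,-0.0042],[-0.0009,0,-0.0042],[-0.0009,0,-0.0042],[-0.0009,0,-0.0042],[-0.0009,0,-0.0042],[-0.0009,0,-0.0042],[-0.0009,0,-0.0042]],"delta_rot":[[0,1.8,0],[0,1.8,0],[0,1.8,0],[0,1.8,0],[0,1.8,0],[0,1.8,0],[0,1.8,0],[0,1.8,0],[0,1.8,0],[0,1.8,0]],"gripper":[0,0,0,0,0,0,0,0,0,0]}'
python3 - <<'E'
from h import *
o=state(); g=lambda T:np.array([40.5,-90+93*np.cos(T),51+93*np.sin(T)])
plan(g(.96),40,10)
E
```

```text
t: 13.9
ee_pos: [564.9, 96.0, 134.4]
eef_rot: [[-0.05, 0.998, -0.033], [0.836, 0.059, 0.546], [0.547, -0.0, -0.837]]
force: [3.4, 2.3, -4.8]
opening: 11.9
finger_force: 30.0
t 13.9 grasp(box) [41.4 -8.6 95.1] alpha 56.8 toolz [-0.     0.547 -0.837] q [-11.  36.  19. 109. -55.  58.  48.] F [ 3.5  2.1 -4.8] open 11.9 ff 30.0
N 10 t(m) [-0.0014, -0.0001, -0.0043] w [-0.0, 1.68, -0.0]
  mid [41.0, -16.0, 106.0] [41.0, -24.0, 115.0] [41.0, -30.0, 121.0] [41.0, -37.0, 127.0]
```

```bash
python3 -m inch '{"translation":[[-0.0014,0,-0.0043],[-0.0014,0,-0.0043],[-0.0014,0,-0.0043],[-0.0014,0,-0.0043],[-0.0014,0,-0.0043],[-0.0014,0,-0.0043],[-0.0014,0,-0.0043],[-0.0014,0,-0.0043],[-0.0014,0,-0.0043],[-0.0014,0,-0.0043],[0,0,0],[0,0,0],[0,0,0]],"delta_rot":[[0,1.68,0],[0,1.68,0],[0,1.68,0],[0,1.68,0],[0,1.68,0],[0,1.68,0],[0,1.68,0],[0,1.68,0],[0,1.68,0],[0,1.68,0],[0,0,0],[0,0,0],[0,0,0]],"gripper":[0,0,0,0,0,0,0,0,0,0,0,0,0]}'
python3 - <<'E'
from h import *
import pickle
o=state(); g=tb(o['ee_pos']+47*o['eef_rot'][:,2]); print('T',np.arctan2(g[2]-50,g[1]+90),np.hypot(g[2]-50,g[1]+90))
s=save('wrist','w2'); pickle.dump((o,s),open('w2.pkl','wb'))
E
```

```text
t: 15.2
ee_pos: [567.3, 57.4, 158.0]
eef_rot: [[-0.038, 0.998, -0.045], [0.644, 0.059, 0.763], [0.764, 0.0, -0.645]]
force: [5.0, 1.1, -0.5]
opening: 12.0
finger_force: 30.0
t 15.2 grasp(box) [ 41.4 -37.1 127.6] alpha 40.2 toolz [ 0.     0.764 -0.645] q [  2.  40.  15. 106. -60.  73.  58.] F [ 5.   0.8 -0.5] open 12.0 ff 30.0
T 0.9723525570549135 93.97680304716037
```

View pics/w2.png

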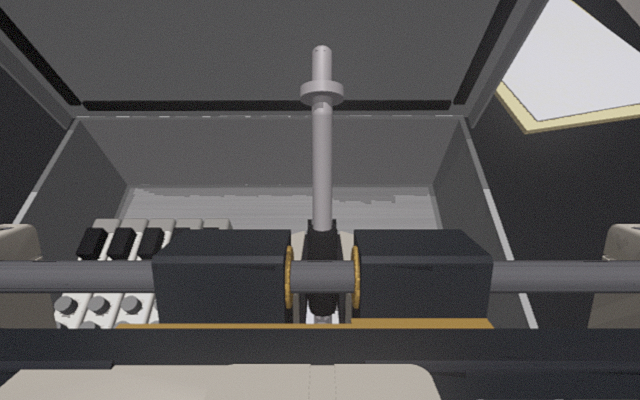

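Wrist view: rod is up (tip at px 322,50, collar 322,92), sleeve held; strip is out of frame above. Release, back off and tilt up to look at the strip.

```bash
python3 -m inch '{"translation":[[0,0,0],[0,0,0],[0,0,-0.005],[0,0,-0.02],[0,0,-0.025],[0,0,-0.025],[0,0,-0.025]],"delta_rot":[[0,0,0],[0,0,0],[0,0,0],[0,0,0],[0,0,0],[0,0,0],[0,0,0]],"gripper":[1,1,1,1,1,1,1]}'
python3 - <<'E'
from h import *
s=snapshot('wrist'); M=np.array(s['mount']); print(M.round(3), s['fx'])
o=state(); plan([25,-150,290],15,8)
E
```

```text
t: 15.95
ee_pos: [570.9, -19.5, 223.0]
eef_rot: [[-0.037, 0.998, -0.047], [0.644, 0.06, 0.763], [0.764, -0.002, -0.645]]
force: [0.2, -0.3, -0.1]
opening: 63.4
finger_force: 0.0
[[ 1.0000e-03 -9.6900e-01 -2.4600e-01  6.6934e+01]
 [ 1.0000e+00  0.0000e+00  1.0000e-03 -4.9800e-01]
 [-1.0000e-03 -2.4600e-01  9.6900e-01 -9.3075e+01]
 [ 0.0000e+00  0.0000e+00  0.0000e+00  1.0000e+00]] 350.51242789217747
t 16.0 grasp(box) [  41.5 -118.3  194.7] alpha 40.3 toolz [ 0.003  0.762 -0.647] q [  7.  37.  18.  99. -54.  82.  54.] F [ 0.1 -3.1  1.5] open 67.3 ff 0.0
N 8 t(m) [0.0059, -0.002, -0.0093] w [0.02, 3.17, -0.0]
  mid [35.0, -125.0, 232.0] [31.0, -133.0, 256.0] [27.0, -144.0, 279.0] [25.0, -150.0, 290.0]
```

```bash
python3 -m inch '{"translation":[[0.0059,-0.002,-0.0093],[0.0059,-0.002,-0.0093],[0.0059,-0.002,-0.0093],[0.0059,-0.002,-0.0093],[0.0059,-0.002,-0.0093],[0.0059,-0.002,-0.0093],[0.0059,-0.002,-0.0093],[0.0059,-0.002,-0.0093],[0,0,0]],"delta_rot":[[0,3.17,0],[0,3.17,0],[0,3.17,0],[0,3.17,0],[0,3.17,0],[0,3.17,0],[0,3.17,0],[0,3.17,0],[0,0,0]],"gripper":[1,1,1,1,1,1,1,1,1]}'
python3 - <<'E'
from h import *
import pickle
o=state(); s=save('wrist','w3'); pickle.dump((o,s),open('w3.pkl','wb'))
p=s['pixels'][60:260,170:470,::-1]; cv2.imwrite('pics/w3c.png',cv2.resize(p,None,fx=2.6,fy=2.6,interpolation=cv2.INTER_CUBIC))
plan([0,0,450],80,12)
E
```

```text
t: 16.9
ee_pos: [557.6, -62.7, 298.5]
eef_rot: [[-0.012, 0.998, -0.056], [0.254, 0.058, 0.965], [0.967, -0.003, -0.255]]
force: [0.2, 0.3, -0.4]
opening: 91.4
finger_force: 0.0
t 16.9 grasp(box) [  24.7 -146.9  286.5] alpha 14.7 toolz [ 0.001  0.967 -0.255] q [ 20.  43.  12.  94. -61. 105.  57.] F [ 0.2  0.3 -0.4] open 91.4 ff 0.0
N 12 t(m) [0.0237, -0.0021, -0.0008] w [-0.01, -5.43, -0.01]
  mid [17.0, -120.0, 358.0] [10.0, -83.0, 403.0] [4.0, -36.0, 436.0] [0.0, 0.0, 450.0]
```

View pics/w3c.png

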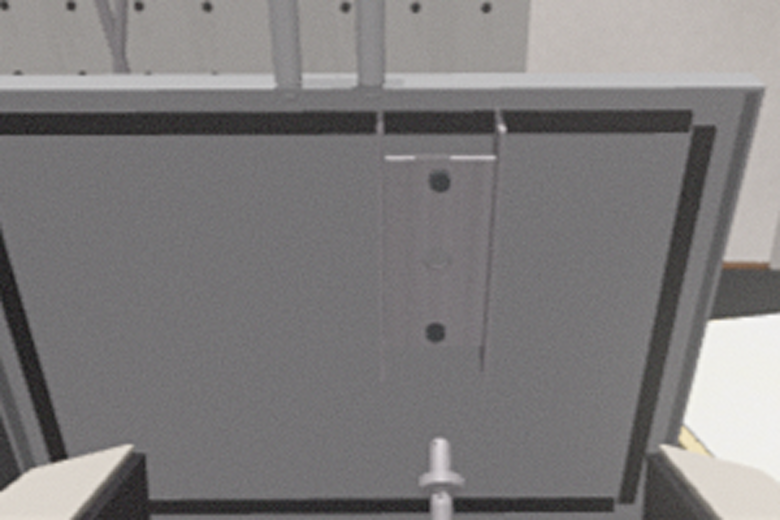

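Clear view of the underside: strip from v≈157 to 345, screws at (440,181) and (435,332), faint hole at (436,258) of the 2.6x crop, in full image about (338,159).

Run:
```python
from h import *
import pickle
o,s=pickle.load(open('w3.pkl','rb')); M=np.array(s['mount'])
def lidpt(uc,vc,th,off=-20):
    u,v=170+uc/2.6,60+vc/2.6
    d=M[:3,:3]@[(u-s['cx'])/s['fx'],(v-s['cy'])/s['fy'],1]; c=o['ee_pos']+o['eef_rot']@M[:3,3]; d=o['eef_rot']@d
    c=tb(c)-[0,115,85]; d=Rb.T@d
    n=np.array([0,np.sin(th),np.cos(th)]); k=(off-c@n)/(d@n); p=c+k*d
    return p[0].round(1),(p@[0,np.cos(th),-np.sin(th)]).round(1)
for th in (1.38,1.41,1.44):
    print(th,'hole',lidpt(436,258,th),'scr',lidpt(440,181,th),lidpt(435,332,th),'ends',lidpt(440,157,th),lidpt(435,345,th),'edge',lidpt(440,112,th,-12),lidpt(560,85,th,-12), 'legs',lidpt(285,88,th,-4),lidpt(370,86,th,-4))
```

```text
1.38 hole (np.float64(40.4), np.float64(-175.0)) scr (np.float64(40.9), np.float64(-208.1)) (np.float64(41.0), np.float64(-139.0)) ends (np.float64(40.6), np.float64(-217.6)) (np.float64(41.2), np.float64(-132.2)) edge (np.float64(40.6), np.float64(-230.9)) (np.float64(81.7), np.float64(-240.6)) legs (np.float64(-14.4), np.float64(-236.4)) (np.float64(15.9), np.float64(-237.1))
1.41 hole (np.float64(40.7), np.float64(-171.1)) scr (np.float64(41.3), np.float64(-204.3)) (np.float64(41.2), np.float64(-135.3)) ends (np.float64(41.0), np.float64(-213.8)) (np.float64(41.4), np.float64(-128.5)) edge (np.float64(40.9), np.float64(-227.5)) (np.float64(83.1), np.float64(-237.4)) legs (np.float64(-15.2), np.float64(-233.4)) (np.float64(15.7), np.float64(-234.1))
1.44 hole (np.float64(40.9), np.float64(-167.5)) scr (np.float64(41.6), np.float64(-200.7)) (np.float64(41.4), np.float64(-131.9)) ends (np.float64(41.3), np.float64(-210.3)) (np.float64(41.6), np.float64(-125.2)) edge (np.float64(41.3), np.float64(-224.4)) (np.float64(84.4), np.float64(-234.4)) legs (np.float64(-16.1), np.float64(-230.7)) (np.float64(15.5), np.float64(-231.4))
```

Run:
```python
from h import *
d=lambda al,r:np.array([0,-np.cos(np.radians(al))*r,np.sin(np.radians(al))*r])
print(handle(1.41)); plan(handle(1.41)+d(100,90)+[1,0,0],100,14); plan(handle(1.41)+d(100,90)+[1,0,0],100,12)
```

```text
[  0.          69.10426997 342.97980922]
N 14 t(m) [0.0263, -0.0017, 0.0015] w [-0.01, -6.08, -0.01]
  mid [18.0, -107.0, 362.0] [11.0, -40.0, 414.0] [6.0, 21.0, 433.0] [1.0, 85.0, 432.0]
N 12 t(m) [0.0307, -0.002, 0.0021] w [-0.01, -7.1, -0.01]
  mid [17.0, -98.0, 372.0] [11.0, -37.0, 416.0] [5.0, 35.0, 434.0] [1.0, 85.0, 432.0]
```

```bash
python3 -m inch '{"translation":[[0.0263,-0.0017,0.0015],[0.0263,-0.0017,0.0015],[0.0263,-0.0017,0.0015],[0.0263,-0.0017,0.0015],[0.0263,-0.0017,0.0015],[0.0263,-0.0017,0.0015],[0.0263,-0.0017,0.0015],[0.0263,-0.0017,0.0015],[0.0263,-0.0017,0.0015],[0.0263,-0.0017,0.0015],[0.0263,-0.0017,0.0015],[0.0263,-0.0017,0.0015],[0.0263,-0.0017,0.0015],[0.0263,-0.0017,0.0015],[0,0,0]],"delta_rot":[[0,-6.08,0],[0,-6.08,0],[0,-6.08,0],[0,-6.08,0],[0,-6.08,0],[0,-6.08,0],[0,-6.08,0],[0,-6.08,0],[0,-6.08,0],[0,-6.08,0],[0,-6.08,0],[0,-6.08,0],[0,-6.08,0],[0,-6.08,0],[0,0,0]],"gripper":[1,1,1,1,1,1,1,1,1,1,1,1,1,1,1]}'
python3 - <<'E'
from h import *
state(); plan(handle(1.41)+[1,0,-1],100,6)
E
```

```text
t: 18.45
ee_pos: [514.8, 228.6, 477.3]
eef_rot: [[-0.073, 0.997, 0.01], [0.982, 0.073, -0.173], [-0.174, -0.003, -0.985]]
force: [0.7, -0.0, -0.2]
opening: 92.1
finger_force: 0.0
t 18.4 grasp(box) [ -0.8  92.8 431. ] alpha 100.0 toolz [-0.001 -0.174 -0.985] q [-43.  16.  12.  79.   6.  90. -27.] F [ 0.7 -0.1 -0.2] open 92.1 ff 0.0
N 6 t(m) [-0.0013, 0.0003, 0.0153] w [-0.01, 0.0, 0.14]
  mid [-0.0, 85.0, 401.0] [0.0, 77.0, 372.0] [1.0, 73.0, 357.0] [1.0, 69.0, 342.0]
```

```bash
python3 -m inch '{"translation":[[-0.0013,0.0003,0.0153],[-0.0013,0.0003,0.0153],[-0.0013,0.0003,0.0153],[-0.0013,0.0003,0.0153],[-0.0013,0.0003,0.0153],[-0.0013,0.0003,0.0153],[0,0,0],[0,0,0],[0,0,0],[0,0,0],[0,0,0],[0,0,0],[0,0,0],[0,0,0],[0,0,0]],"delta_rot":[[0,0,0.14],[0,0,0.14],[0,0,0.14],[0,0,0.14],[0,0,0.14],[0,0,0.14],[0,0,0],[0,0,0],[0,0,0],[0,0,0],[0,0,0],[0,0,0],[0,0,0],[0,0,0],[0,0,0]],"gripper":[1,1,1,1,1,1,0,0,0,0,0,0,0,0,0]}'
python3 - <<'E'
from h import *
o=state(); g=tb(o['ee_pos']+47*o['eef_rot'][:,2]); print('theta',np.arctan2(g[2]-85,115-g[1])+.015, np.hypot(g[2]-85,115-g[1]))
r=np.hypot(g[2]-85,115-g[1])
h=lambda th:np.array([g[0],115-r*np.cos(th-.015),85+r*np.sin(th-.015)])
for th,N in ((1.1,13),(1.05,15)): plan(h(th),100-np.degrees(1.41-th),N)
E
```

```text
t: 19.95
ee_pos: [518.8, 197.0, 390.1]
eef_rot: [[-0.045, 0.999, 0.005], [0.984, 0.046, -0.172], [-0.173, -0.003, -0.985]]
force: [-8.6, -2.0, 4.9]
opening: 39.2
finger_force: 30.0
t 19.9 grasp(box) [  1.   61.1 343.8] alpha 99.9 toolz [-0.005 -0.172 -0.985] q [-40.  16.  13.  90.   5.  79. -27.] F [-8.7 -1.5  4.9] open 39.2 ff 30.0
theta 1.3804170549286638 264.3241003240209
N 13 t(m) [-0.0064, 0.0, 0.0021] w [-0.01, 1.36, -0.06]
  mid [1.0, 39.0, 338.0] [1.0, 23.0, 333.0] [1.0, 7.0, 326.0] [1.0, -8.0, 319.0]
N 15 t(m) [-0.0065, 0.0, 0.0022] w [-0.01, 1.37, -0.05]
  mid [1.0, 38.0, 338.0] [1.0, 16.0, 331.0] [1.0, -5.0, 321.0] [1.0, -20.0, 312.0]
```

```bash
python3 -m inch '{"translation":[[0,0,0],[0,0,0],[0.004,0,0],[0.003,0,0],[0,0,0],[0,0,0],[0,0,0],[0,0,0],[0,0,0],[0,0,0]],"delta_rot":[[0,0,0],[0,0,0],[0,0,0],[0,0,0],[0,0,0],[0,0,0],[0,0,0],[0,0,0],[0,0,0],[0,0,0]],"gripper":[0.7,0.7,0.7,0.7,0.7,0,0,0,0,0]}'
python3 - <<'E'
from h import *
o=state(); g=tb(o['ee_pos']+47*o['eef_rot'][:,2]); print('theta',np.arctan2(g[2]-85,115-g[1])+.015, np.hypot(g[2]-85,115-g[1]))
r=np.hypot(g[2]-85,115-g[1])
h=lambda th:np.array([g[0],115-r*np.cos(th-.015),85+r*np.sin(th-.015)])
for th,N in ((1.1,13),(1.05,15)): plan(h(th),100-np.degrees(1.41-th),N)
save('wrist','w4')
E
```

```text
t: 20.95
ee_pos: [518.5, 203.7, 388.8]
eef_rot: [[-0.045, 0.999, 0.005], [0.984, 0.045, -0.173], [-0.173, -0.003, -0.985]]
force: [-8.8, -1.1, 4.2]
opening: 39.7
finger_force: 30.0
t 20.9 grasp(box) [  1.1  67.8 342.5] alpha 99.9 toolz [-0.005 -0.173 -0.985] q [-41.  17.  12.  90.   5.  79. -28.] F [-8.8 -0.5  4.2] open 39.7 ff 30.0
theta 1.4046300362526287 261.7840199052311
N 13 t(m) [-0.0068, 0.0, 0.0022] w [-0.01, 1.36, -0.06]
  mid [1.0, 44.0, 337.0] [1.0, 26.0, 331.0] [1.0, 9.0, 325.0] [1.0, -7.0, 316.0]
N 15 t(m) [-0.0069, 0.0, 0.0022] w [-0.01, 1.37, -0.05]
  mid [1.0, 44.0, 337.0] [1.0, 20.0, 329.0] [1.0, -2.0, 319.0] [1.0, -19.0, 310.0]
```

View pics/w4.png

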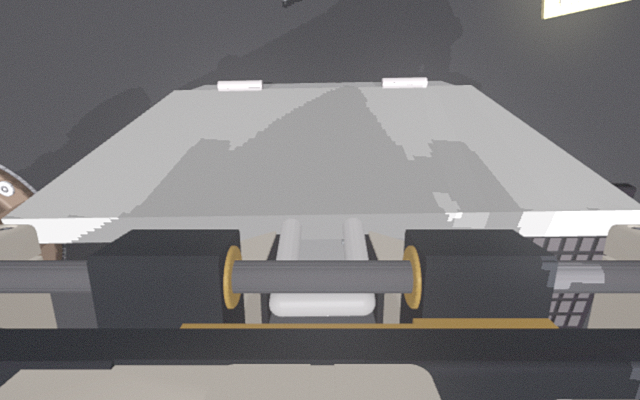

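Both legs are held squarely between the pads (x 290-355). Lower to about 1.1 rad.

```bash
python3 -m inch '{"translation":[[-0.0068,0,0.0022],[-0.0068,0,0.0022],[-0.0068,0,0.0022],[-0.0068,0,0.0022],[-0.0068,0,0.0022],[-0.0068,0,0.0022],[-0.0068,0,0.0022],[-0.0068,0,0.0022],[-0.0068,0,0.0022],[-0.0068,0,0.0022],[-0.0068,0,0.0022],[-0.0068,0,0.0022],[-0.0068,0,0.0022],[0,0,0],[0,0,0]],"delta_rot":[[0,1.36,0],[0,1.36,0],[0,1.36,0],[0,1.36,0],[0,1.36,0],[0,1.36,0],[0,1.36,0],[0,1.36,0],[0,1.36,0],[0,1.36,0],[0,1.36,0],[0,1.36,0],[0,1.36,0],[0,0,0],[0,0,0]],"gripper":[0,0,0,0,0,0,0,0,0,0,0,0,0,0,0]}'
python3 - <<'E'
from h import *
o=state(); g=tb(o['ee_pos']+47*o['eef_rot'][:,2]); print('theta',np.arctan2(g[2]-85,115-g[1])+.015, np.hypot(g[2]-85,115-g[1]))
r=np.hypot(g[2]-85,115-g[1]); al=82.2
h=lambda th:np.array([g[0],115-r*np.cos(th-.015),85+r*np.sin(th-.015)])
plan(h(1.04),82.2-3.4,4); plan(h(1.02),82.2-4.6,5)
E
```

```text
t: 22.5
ee_pos: [523.7, 113.2, 363.5]
eef_rot: [[-0.043, 0.999, -0.006], [0.99, 0.044, 0.133], [0.133, 0.0, -0.991]]
force: [-4.5, -7.4, 8.5]
opening: 39.3
finger_force: 30.1
t 22.5 grasp(box) [  1.4  -8.5 316.9] alpha 82.3 toolz [ 0.002  0.133 -0.991] q [-25.  13.  14.  98. -11.  69.  -5.] F [-5.  -7.1  8.5] open 39.3 ff 30.1
theta 1.0966016275527017 262.7516585039186
N 4 t(m) [-0.0042, 0.0001, 0.0013] w [0.04, 0.88, -0.22]
  mid [1.0, -15.0, 313.0] [1.0, -18.0, 311.0] [1.0, -21.0, 310.0] [1.0, -21.0, 310.0]
N 5 t(m) [-0.0045, 0.0001, 0.0014] w [0.03, 0.95, -0.18]
  mid [1.0, -16.0, 313.0] [1.0, -19.0, 311.0] [1.0, -22.0, 309.0] [1.0, -26.0, 307.0]
```

```bash
python3 -m inch '{"translation":[[-0.004,0,0.0013],[-0.004,0,0.0013],[-0.0035,0,0.001],[0,0,0],[0,0,0]],"delta_rot":[[0,0.85,0],[0,0.85,0],[0,0.8,0],[0,0,0],[0,0,0]],"gripper":[0,0,0,0,0]}'
python3 - <<'E'
from h import *
o=state(); g=tb(o['ee_pos']+47*o['eef_rot'][:,2]); th=np.arctan2(g[2]-85,115-g[1])+.015; print('theta',th, 'tangF',(Rb.T@o['force'])@[0,-np.sin(th),-np.cos(th)])
E
```

```text
t: 23.0
ee_pos: [524.4, 102.2, 358.3]
eef_rot: [[-0.043, 0.999, -0.007], [0.983, 0.044, 0.176], [0.176, 0.001, -0.984]]
force: [-3.9, -8.2, 8.8]
opening: 39.5
finger_force: 30.1
t 23.0 grasp(box) [  1.4 -17.4 312. ] alpha 79.9 toolz [ 0.003  0.176 -0.984] q [-22.  13.  14.  99. -14.  68.  -1.] F [-4.3 -8.   8.8] open 39.5 ff 30.1
theta 1.0577726578338968 tangF 2.611166549307652
```

Not yet in contact, at 1.058. Go on in small steps.

```bash
python3 -m inch '{"translation":[[-0.0025,0,0.0008],[-0.0025,0,0.0008],[0,0,0],[0,0,0]],"delta_rot":[[0,0.5,0],[0,0.5,0],[0,0,0],[0,0,0]],"gripper":[0,0,0,0]}'
python3 - <<'E'
from h import *
o=state(); g=tb(o['ee_pos']+47*o['eef_rot'][:,2]); th=np.arctan2(g[2]-85,115-g[1])+.015; print('theta',th, 'tangF',(Rb.T@o['force'])@[0,-np.sin(th),-np.cos(th)])
E
```

```text
t: 23.4
ee_pos: [524.6, 97.6, 355.9]
eef_rot: [[-0.043, 0.999, -0.008], [0.98, 0.044, 0.193], [0.193, 0.001, -0.981]]
force: [-4.2, -9.1, 8.9]
opening: 39.4
finger_force: 30.1
t 23.4 grasp(box) [  1.4 -21.2 309.8] alpha 78.9 toolz [ 0.004  0.193 -0.981] q [-21.  13.  14.  99. -15.  68.   1.] F [-4.7 -8.9  8.9] open 39.4 ff 30.1
theta 1.040935409859424 tangF 3.1596151202745175
```

```bash
python3 -m inch '{"translation":[[-0.0012,0,0.0004],[0,0,0],[0,0,0],[0,0,0],[0,0,0],[0,0,-0.01],[0,0,-0.025],[0,0,-0.03],[0,0,-0.03]],"delta_rot":[[0,0.25,0],[0,0,0],[0,0,0],[0,0,0],[0,0,0],[0,0,0],[0,0,0],[0,0,0],[0,0,0]],"gripper":[0,0.6,0.6,0.8,1,1,1,1,1]}'
python3 - <<'E'
from h import *
o=state(); s=save('scene','scene3'); v=s['pixels'][80:280,270:470,::-1]; 
cv2.imwrite('pics/scene3c.png',cv2.resize(v,None,fx=3,fy=3,interpolation=cv2.INTER_CUBIC))
for th in (.86,1.02): print(th,[np.round(proj(s,W([x,115-(234)*np.cos(th),85+234*np.sin(th)])),1).tolist() for x in (-156,156)])
plan([25,-150,300],30,12)
E
```

```text
t: 24.3
ee_pos: [525.6, 79.3, 449.6]
eef_rot: [[-0.045, 0.999, -0.007], [0.979, 0.045, 0.2], [0.2, 0.002, -0.98]]
force: [0.0, 0.8, -0.5]
opening: 91.4
finger_force: 0.0
t 24.3 grasp(box) [  1.4 -39.2 403.5] alpha 78.5 toolz [ 0.005  0.2   -0.98 ] q [-20.  10.  15.  90. -14.  80.  -0.] F [ 0.1  0.8 -0.5] open 91.4 ff 0.0
0.86 [[375.4, 107.9], [356.2, 191.5]]
1.02 [[387.1, 103.3], [369.5, 187.7]]
N 12 t(m) [-0.0163, 0.002, 0.0027] w [0.08, 4.04, -0.04]
  mid [10.0, -87.0, 383.0] [16.0, -116.0, 356.0] [21.0, -139.0, 324.0] [25.0, -150.0, 300.0]
```

View pics/scene3c.png

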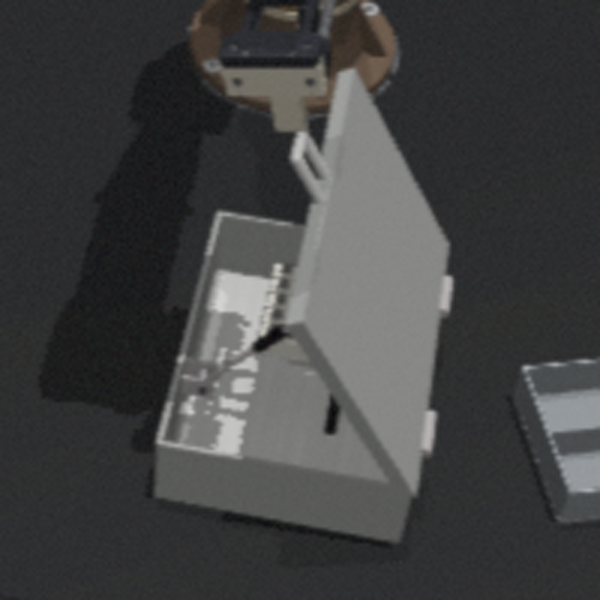

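Lid rests on the rod: its near corner at px (369,188) matches 1.02 rad. Now go back to the rod's grip.

```bash
python3 -m inch '{"translation":[[-0.0163,0.002,0.0027],[-0.0163,0.002,0.0027],[-0.0163,0.002,0.0027],[-0.0163,0.002,0.0027],[-0.0163,0.002,0.0027],[-0.0163,0.002,0.0027],[-0.0163,0.002,0.0027],[-0.0163,0.002,0.0027],[-0.0163,0.002,0.0027],[-0.0163,0.002,0.0027],[-0.0163,0.002,0.0027],[-0.0163,0.002,0.0027],[0,0,0],[0,0,0]],"delta_rot":[[0.08,4.04,-0.04],[0.08,4.04,-0.04],[0.08,4.04,-0.04],[0.08,4.04,-0.04],[0.08,4.04,-0.04],[0.08,4.04,-0.04],[0.08,4.04,-0.04],[0.08,4.04,-0.04],[0.08,4.04,-0.04],[0.08,4.04,-0.04],[0.08,4.04,-0.04],[0.08,4.04,-0.04],[0,0,0],[0,0,0]],"gripper":[1,1,1,1,1,1,1,1,1,1,1,1,1,1]}'
python3 - <<'E'
from h import *
o=state(); d=lambda al,r:np.array([0,-np.cos(np.radians(al))*r,np.sin(np.radians(al))*r])
print(grip(.97)); plan(grip(.97)+[1,0,0]+d(35,80),35,8)
E
```

```text
t: 25.75
ee_pos: [556.6, -59.5, 316.3]
eef_rot: [[-0.024, 0.998, -0.057], [0.5, 0.061, 0.864], [0.865, -0.007, -0.501]]
force: [0.1, -0.1, -0.0]
opening: 91.7
finger_force: 0.0
t 25.8 grasp(box) [  23.6 -148.4  292.7] alpha 30.1 toolz [-0.005  0.865 -0.501] q [ 15.  35.  15.  94. -54.  96.  50.] F [ 0.1 -0.1 -0. ] open 91.7 ff 0.0
[ 40.         -36.29654454 128.36414277]
N 8 t(m) [-0.0089, 0.0022, 0.0128] w [-0.04, -0.62, -0.04]
  mid [30.0, -130.0, 249.0] [34.0, -118.0, 219.0] [39.0, -107.0, 189.0] [41.0, -102.0, 174.0]
```

```bash
python3 -m inch '{"translation":[[-0.0089,0.0022,0.0128],[-0.0089,0.0022,0.0128],[-0.0089,0.0022,0.0128],[-0.0089,0.0022,0.0128],[-0.0089,0.0022,0.0128],[-0.0089,0.0022,0.0128],[-0.0089,0.0022,0.0128],[-0.0089,0.0022,0.0128],[0,0,0],[0,0,0],[0,0,0]],"delta_rot":[[-0.04,-0.62,-0.04],[-0.04,-0.62,-0.04],[-0.04,-0.62,-0.04],[-0.04,-0.62,-0.04],[-0.04,-0.62,-0.04],[-0.04,-0.62,-0.04],[-0.04,-0.62,-0.04],[-0.04,-0.62,-0.04],[0,0,0],[0,0,0],[0,0,0]],"gripper":[1,1,1,1,1,1,1,1,1,1,1]}'
python3 - <<'E'
from h import *
o=state(); save('wrist','w5'); plan(grip(.97)+[1,0,0],35,6)
E
```

```text
t: 26.85
ee_pos: [570.8, -10.1, 201.9]
eef_rot: [[-0.035, 0.998, -0.048], [0.572, 0.059, 0.818], [0.819, 0.002, -0.573]]
force: [-0.1, -1.2, 0.7]
opening: 91.9
finger_force: 0.0
t 26.9 grasp(box) [  41.  -102.1  174.9] alpha 35.0 toolz [ 0.001  0.819 -0.573] q [ 10.  40.  14. 100. -57.  83.  57.] F [-0.1 -1.2  0.7] open 91.9 ff 0.0
N 6 t(m) [-0.0001, 0.0, 0.0134] w [0.01, -0.0, 0.01]
  mid [41.0, -80.0, 159.0] [41.0, -58.0, 144.0] [41.0, -47.0, 136.0] [41.0, -36.0, 128.0]
```

View pics/w5.png

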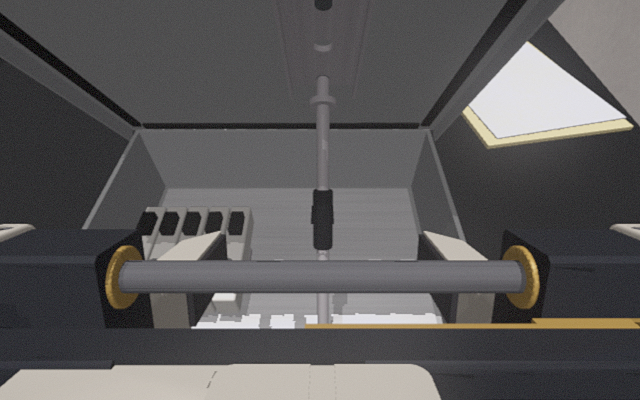

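Wrist view: lid rests on the tip (tip end at 322,78), the hole shows at (323,47), roughly 25 mm nearer the handle; the sleeve (322,218) is centred between the pads. Pinch it, then sweep the tip towards the hole.

```bash
cat > lid.py <<'E'
from h import *
def lidangle(s):
    ref=cv2.cvtColor(cv2.imread('pics/scene3.png'),cv2.COLOR_BGR2GRAY); g=cv2.cvtColor(np.ascontiguousarray(s['pixels']),cv2.COLOR_RGB2GRAY)
    p0=np.array(proj(s,W([156,115-234*np.cos(1.02),85+234*np.sin(1.02)])))
    u,v=370,188; tp=ref[v-9:v+10,u-7:u+14]; r=cv2.matchTemplate(g[v-25:v+40,u-35:u+30],tp,cv2.TM_CCOEFF_NORMED)
    _,m,_,(x,y)=cv2.minMaxLoc(r); d=np.array([x+u-35+7-u,y+v-25+9-v]); 
    ths=np.arange(.75,1.2,.005); q=[proj(s,W([156,115-234*np.cos(t),85+234*np.sin(t)]))-p0-d for t in ths]
    e=[np.hypot(*k) for k in q]; i=int(np.argmin(e)); print('lid angle %.3f err %.1fpx score %.2f shift %s'%(ths[i],e[i],m,d))
def rep():
    o=state(); g=tb(o['ee_pos']+47*o['eef_rot'][:,2]); T=np.arctan2(g[2]-50,g[1]+90); print('T',T.round(4),'r',np.hypot(g[2]-50,g[1]+90).round(1)); F=Rb.T@o['force']; print('F along swing',(F@[0,-np.sin(T),np.cos(T)]).round(1)); lidangle(snapshot('scene')); return T,g
E
python3 -m inch '{"translation":[[0,0,0.0134],[0,0,0.0134],[0,0,0.0134],[0,0,0.0134],[0,0,0.0134],[0,0,0.0134],[0,0,0],[0,0,0]],"delta_rot":[[0,0,0],[0,0,0],[0,0,0],[0,0,0],[0,0,0],[0,0,0],[0,0,0],[0,0,0]],"gripper":[1,1,1,1,1,1,1,1]}'
python3 - <<'E'
from lid import *
rep()
E
```

```text
t: 27.7
ee_pos: [566.6, 56.3, 155.1]
eef_rot: [[-0.035, 0.998, -0.049], [0.572, 0.06, 0.818], [0.82, 0.001, -0.573]]
force: [-0.4, 0.3, -0.6]
opening: 92.2
finger_force: 0.0
t 27.7 grasp(box) [ 40.7 -35.5 128.2] alpha 35.0 toolz [-0.     0.82  -0.573] q [  6.  42.  11. 105. -61.  75.  60.] F [-0.4  0.3 -0.6] open 92.2 ff 0.0
T 0.9619 r 95.3
F along swing -0.6
lid angle 1.020 err 0.0px score 0.88 shift [0 0]
```

```bash
python3 -m inch '{"translation":[[0,0,0],[0,0,0],[0,0,0],[0,0,0],[0,0,0],[0,0,0],[0,0,0],[0,0,0],[0,0,0],[0,0,0],[0,0,0],[0,0,0]],"delta_rot":[[0,0,0],[0,0,0],[0,0,0],[0,0,0],[0,0,0],[0,0,0],[0,0,0],[0,0,0],[0,0,0],[0,0,0],[0,0,0],[0,0,0]],"gripper":[0,0,0,0,0,0,0,0,0,0,0,0]}'
python3 - <<'E'
from lid import *
T,g=rep(); r=np.hypot(g[2]-50,g[1]+90)
q=lambda dT:np.array([g[0],-90+r*np.cos(T+dT),50+r*np.sin(T+dT)])
plan(q(.06),35-np.degrees(.06),6); plan(q(.1),35-np.degrees(.1),10)
E
```

```text
t: 28.95
ee_pos: [567.3, 56.1, 155.4]
eef_rot: [[-0.035, 0.998, -0.047], [0.572, 0.059, 0.818], [0.819, 0.002, -0.573]]
force: [4.0, 0.9, -0.5]
opening: 12.0
finger_force: 30.0
t 28.9 grasp(box) [ 41.4 -35.7 128.4] alpha 35.0 toolz [ 0.001  0.819 -0.573] q [  6.  42.  11. 105. -61.  75.  60.] F [ 4.1  0.7 -0.5] open 12.0 ff 30.0
T 0.9654 r 95.4
F along swing -0.8
lid angle 1.020 err 0.0px score 0.93 shift [0 0]
N 6 t(m) [-0.0005, 0.0, -0.001] w [0.01, 0.57, 0.01]
  mid [41.0, -37.0, 129.0] [41.0, -39.0, 131.0] [41.0, -40.0, 131.0] [41.0, -41.0, 132.0]
N 10 t(m) [-0.0005, 0.0, -0.001] w [0.01, 0.57, 0.01]
  mid [41.0, -38.0, 130.0] [41.0, -41.0, 132.0] [41.0, -42.0, 133.0] [41.0, -44.0, 133.0]
```

```bash
python3 -m inch '{"translation":[[-0.0005,0,-0.001],[-0.0005,0,-0.001],[-0.0005,0,-0.001],[-0.0005,0,-0.001],[-0.0005,0,-0.001],[-0.0005,0,-0.001],[-0.0005,0,-0.001],[-0.0005,0,-0.001],[0,0,0]],"delta_rot":[[0,0.57,0],[0,0.57,0],[0,0.57,0],[0,0.57,0],[0,0.57,0],[0,0.57,0],[0,0.57,0],[0,0.57,0],[0,0,0]],"gripper":[0,0,0,0,0,0,0,0,0]}'
python3 - <<'E'
from lid import *
T,g=rep()
E
```

```text
t: 29.9
ee_pos: [567.8, 47.5, 156.5]
eef_rot: [[-0.031, 0.998, -0.05], [0.503, 0.059, 0.862], [0.863, 0.002, -0.504]]
force: [4.8, 2.5, 1.6]
opening: 11.7
finger_force: 30.0
t 29.9 grasp(box) [ 41.4 -42.3 132.8] alpha 30.3 toolz [ 0.001  0.863 -0.504] q [  9.  45.  10. 104. -62.  79.  62.] F [5.  2.2 1.6] open 11.7 ff 30.0
T 1.0483 r 95.6
F along swing -1.1
lid angle 1.000 err 0.5px score 0.83 shift [-2  0]
```

```bash
python3 -m inch '{"translation":[[-0.0003,0,-0.0005],[-0.0002,0,-0.0005],[-0.0003,0,-0.0005],[-0.0002,0,-0.0005],[-0.0003,0,-0.0005],[-0.0002,0,-0.0005],[-0.0003,0,-0.0005],[-0.0002,0,-0.0005],[0,0,0]],"delta_rot":[[0,0.28,0],[0,0.28,0],[0,0.28,0],[0,0.28,0],[0,0.28,0],[0,0.28,0],[0,0.28,0],[0,0.28,0],[0,0,0]],"gripper":[0,0,0,0,0,0,0,0,0]}'
python3 - <<'E'
from lid import *
T,g=rep()
E
```

```text
t: 30.85
ee_pos: [568.1, 43.3, 156.9]
eef_rot: [[-0.03, 0.998, -0.052], [0.469, 0.059, 0.881], [0.883, 0.002, -0.47]]
force: [4.6, 2.9, 0.0]
opening: 11.7
finger_force: 30.0
t 30.9 grasp(box) [ 41.4 -45.6 134.8] alpha 28.1 toolz [ 0.001  0.883 -0.47 ] q [ 10.  46.   9. 103. -63.  81.  62.] F [4.7 2.6 0. ] open 11.7 ff 30.0
T 1.0887 r 95.7
F along swing -2.3
lid angle 1.155 err 30.3px score 0.73 shift [16 28]
```

```bash
cat >> lid.py <<'E'
def lidangle(s):
    ref=cv2.cvtColor(cv2.imread('pics/scene3.png'),cv2.COLOR_BGR2GRAY).astype(np.float32); g=cv2.cvtColor(np.ascontiguousarray(s['pixels']),cv2.COLOR_RGB2GRAY).astype(np.float32)
    for x,rl in ((156,234),(150,150),(-150,225)):
        f=lambda t:np.array(proj(s,W([x,115-rl*np.cos(t),85+rl*np.sin(t)])))
        tp=cv2.getRectSubPix(ref,(19,19),tuple(f(1.02))); ths=np.arange(.8,1.06,.005)
        sc=[cv2.matchTemplate(cv2.getRectSubPix(g,(19,19),tuple(f(t))),tp,cv2.TM_CCOEFF_NORMED)[0,0] for t in ths]
        i=np.argsort(sc)[::-1][:4]; print('  lid',x,[(round(ths[k],3),round(float(sc[k]),2)) for k in i])
E
python3 - <<'E'
from lid import *
T,g=rep(); 
s=snapshot('wrist'); p=s['pixels'].astype(int); print([int(p[v,318:327].mean()) for v in range(0,140,3)])
E
```

```text
t 30.9 grasp(box) [ 41.4 -45.6 134.8] alpha 28.1 toolz [ 0.001  0.882 -0.47 ] q [ 10.  46.   9. 103. -63.  81.  62.] F [5.5 3.8 0.7] open 12.2 ff 30.0
T 1.0885 r 95.8
F along swing -3.1
  lid 156 [(np.float64(0.995), 0.54), (np.float64(0.99), 0.53), (np.float64(1.0), 0.53), (np.float64(0.985), 0.52)]
  lid 150 [(np.float64(0.99), 0.85), (np.float64(0.98), 0.85), (np.float64(0.985), 0.85), (np.float64(0.995), 0.85)]
  lid -150 [(np.float64(0.97), 0.96), (np.float64(0.975), 0.95), (np.float64(0.965), 0.94), (np.float64(0.98), 0.93)]
[95, 93, 95, 95, 96, 95, 95, 95, 96, 94, 93, 92, 94, 92, 124, 126, 123, 97, 101, 125, 124, 124, 125, 125, 125, 124, 125, 125, 125, 126, 125, 126, 92, 102, 126, 126, 127, 127, 127, 130, 129, 129, 129, 129, 129, 128, 129]
```

```bash
python3 -m inch '{"translation":[[-0.0002,0,-0.0004],[-0.0002,0,-0.0004],[-0.0002,0,-0.0004],[-0.0002,0,-0.0004],[-0.0002,0,-0.0004],[0,0,0],[0,0,0]],"delta_rot":[[0,0.23,0],[0,0.23,0],[0,0.23,0],[0,0.23,0],[0,0.23,0],[0,0,0],[0,0,0]],"gripper":[0,0,0,0,0,0,0]}'
python3 - <<'E'
from lid import *
T,g=rep()
s=snapshot('wrist'); p=s['pixels'].astype(int); print([int(p[v,318:327].mean()) for v in range(0,140,3)])
E
```

```text
t: 31.7
ee_pos: [568.2, 41.2, 157.1]
eef_rot: [[-0.029, 0.998, -0.052], [0.452, 0.06, 0.89], [0.892, 0.002, -0.453]]
force: [6.4, 3.2, 0.5]
opening: 11.8
finger_force: 30.0
t 31.7 grasp(box) [ 41.4 -47.3 135.8] alpha 26.9 toolz [ 0.001  0.892 -0.453] q [ 11.  46.   9. 103. -63.  82.  63.] F [6.6 2.8 0.5] open 11.8 ff 30.0
T 1.1089 r 95.8
F along swing -2.3
  lid 156 [(np.float64(0.985), 0.48), (np.float64(0.98), 0.48), (np.float64(0.99), 0.47), (np.float64(0.995), 0.46)]
  lid 150 [(np.float64(0.975), 0.82), (np.float64(0.98), 0.82), (np.float64(0.97), 0.81), (np.float64(0.985), 0.8)]
  lid -150 [(np.float64(0.965), 0.95), (np.float64(0.96), 0.95), (np.float64(0.97), 0.94), (np.float64(0.955), 0.93)]
[93, 93, 95, 94, 93, 95, 95, 94, 95, 97, 95, 95, 93, 93, 94, 93, 124, 124, 117, 124, 123, 123, 124, 124, 124, 124, 124, 124, 124, 124, 125, 125, 93, 100, 127, 124, 126, 126, 126, 130, 129, 128, 128, 128, 127, 127, 128]
```

```bash
python3 -m inch '{"translation":[[-0.00014,0,-0.0003],[-0.00014,0,-0.0003],[-0.00014,0,-0.0003],[-0.00014,0,-0.0003],[-0.00014,0,-0.0003],[0,0,0],[0,0,0]],"delta_rot":[[0,0.17,0],[0,0.17,0],[0,0.17,0],[0,0.17,0],[0,0.17,0],[0,0,0],[0,0,0]],"gripper":[0,0,0,0,0,0,0]}'
python3 - <<'E'
from lid import *
T,g=rep()
s=snapshot('wrist'); p=s['pixels'].astype(int); print([int(p[v,318:327].mean()) for v in range(0,120,3)])
E
```

```text
t: 32.5
ee_pos: [568.3, 39.6, 157.1]
eef_rot: [[-0.028, 0.998, -0.053], [0.438, 0.06, 0.897], [0.898, 0.002, -0.439]]
force: [4.9, 4.7, 1.5]
opening: 12.2
finger_force: 30.0
t 32.5 grasp(box) [ 41.4 -48.6 136.5] alpha 26.1 toolz [ 0.001  0.898 -0.439] q [ 11.  47.   8. 103. -63.  82.  63.] F [5.2 4.4 1.5] open 12.2 ff 30.0
T 1.1245 r 95.9
F along swing -3.3
  lid 156 [(np.float64(0.975), 0.48), (np.float64(0.985), 0.48), (np.float64(0.98), 0.48), (np.float64(0.97), 0.47)]
  lid 150 [(np.float64(0.975), 0.8), (np.float64(0.97), 0.8), (np.float64(0.98), 0.79), (np.float64(0.965), 0.79)]
  lid -150 [(np.float64(0.955), 0.94), (np.float64(0.96), 0.94), (np.float64(0.965), 0.93), (np.float64(0.95), 0.92)]
[94, 95, 94, 94, 93, 95, 96, 96, 95, 96, 95, 96, 95, 96, 94, 94, 95, 100, 122, 124, 124, 124, 124, 124, 123, 124, 125, 124, 124, 124, 124, 125, 91, 102, 126, 126, 128, 126, 126, 130]
```

```bash
python3 -m inch '{"translation":[[-0.00014,0,-0.0003],[-0.00014,0,-0.0003],[-0.00014,0,-0.0003],[-0.00014,0,-0.0003],[-0.00014,0,-0.0003],[0,0,0],[0,0,0]],"delta_rot":[[0,0.17,0],[0,0.17,0],[0,0.17,0],[0,0.17,0],[0,0.17,0],[0,0,0],[0,0,0]],"gripper":[0,0,0,0,0,0,0]}'
python3 - <<'E'
from lid import *
T,g=rep()
s=save('wrist','w6'); p=s['pixels'].astype(int); print([int(p[v,318:327].mean()) for v in range(0,120,3)])
E
```

```text
t: 33.3
ee_pos: [568.4, 37.7, 157.2]
eef_rot: [[-0.027, 0.998, -0.053], [0.425, 0.059, 0.903], [0.905, 0.002, -0.426]]
force: [5.8, 3.1, 1.1]
opening: 12.0
finger_force: 30.0
t 33.3 grasp(box) [ 41.4 -50.2 137.2] alpha 25.2 toolz [ 0.001  0.905 -0.426] q [ 12.  47.   8. 102. -63.  83.  63.] F [6.  2.7 1.1] open 12.0 ff 30.0
T 1.1424 r 95.9
F along swing -2.0
  lid 156 [(np.float64(0.865), 0.46), (np.float64(0.86), 0.46), (np.float64(0.87), 0.45), (np.float64(0.875), 0.45)]
  lid 150 [(np.float64(0.86), 0.68), (np.float64(0.855), 0.68), (np.float64(0.865), 0.67), (np.float64(0.85), 0.67)]
  lid -150 [(np.float64(0.86), 0.85), (np.float64(0.855), 0.85), (np.float64(0.865), 0.84), (np.float64(0.85), 0.83)]
[90, 89, 89, 90, 123, 123, 121, 123, 89, 90, 92, 69, 68, 67, 52, 52, 52, 51, 54, 84, 92, 92, 92, 92, 91, 93, 93, 93, 112, 125, 125, 126, 91, 104, 127, 126, 126, 126, 127, 129]
```

The lid dropped from 0.955 to 0.86 rad, so the tip is in the hole. Release the rod and back off.

```bash
python3 -m inch '{"translation":[[0,0,0],[0,0,0],[0,0,0],[0,0,0],[0,0,-0.01],[0,0,-0.02],[0,0,-0.025],[0,0,-0.025],[0,0,-0.025],[0,0,-0.025],[0,0,0],[0,0,0]],"delta_rot":[[0,0,0],[0,0,0],[0,0,0],[0,0,0],[0,0,0],[0,0,0],[0,0,0],[0,0,0],[0,0,0],[0,0,0],[0,0,0],[0,0,0]],"gripper":[1,1,1,1,1,1,1,1,1,1,1,1]}'
python3 - <<'E'
from lid import *
rep()
s=save('wrist','w7'); cv2.imwrite('pics/scene4.png',snapshot('scene')['pixels'][:,:,::-1])
o=observe(); M=np.array(s['mount'])
# where the rod's collar/strip sit: column profile around the rod
def px(pb):
    q=o['eef_rot'].T@(W(pb)-o['ee_pos']); q=np.linalg.inv(M)@np.r_[q,1]; return (s['fx']*q[0]/q[2]+s['cx'],s['fy']*q[1]/q[2]+s['cy'])
for T in (1.10,1.12,1.14): print(T,'collar',np.round(px([40,-90+165*np.cos(T),50+165*np.sin(T)]),1))
p=s['pixels'].astype(int); print([(v,int(p[v,318:327].mean())) for v in range(0,160,3)])
E
```

```text
t: 34.6
ee_pos: [574.7, -80.8, 212.3]
eef_rot: [[-0.026, 0.998, -0.052], [0.427, 0.059, 0.902], [0.904, 0.001, -0.428]]
force: [0.5, 1.6, -0.2]
opening: 91.4
finger_force: 0.0
t 34.6 grasp(box) [  40.7 -168.9  192.1] alpha 25.3 toolz [ 0.001  0.904 -0.428] q [ 19.  46.  12.  93. -56.  95.  59.] F [ 0.6  1.6 -0.2] open 91.4 ff 0.0
T 2.0778 r 162.6
F along swing -1.3
  lid 156 [(np.float64(0.885), 0.69), (np.float64(0.89), 0.69), (np.float64(0.88), 0.67), (np.float64(0.895), 0.67)]
  lid 150 [(np.float64(0.855), 0.68), (np.float64(0.86), 0.68), (np.float64(0.85), 0.67), (np.float64(0.865), 0.67)]
  lid -150 [(np.float64(0.86), 0.85), (np.float64(0.855), 0.85), (np.float64(0.865), 0.84), (np.float64(0.85), 0.83)]
1.1 collar [322.  108.4]
1.12 collar [322.  108.3]
1.14 collar [322.  108.2]
[(0, 149), (3, 149), (6, 150), (9, 149), (12, 148), (15, 205), (18, 203), (21, 203), (24, 203), (27, 203), (30, 202), (33, 202), (36, 191), (39, 67), (42, 56), (45, 92), (48, 98), (51, 94), (54, 96), (57, 96), (60, 96), (63, 94), (66, 124), (69, 127), (72, 97), (75, 80), (78, 69), (81, 59), (84, 63), (87, 94), (90, 95), (93, 94), (96, 101), (99, 125), (102, 100), (105, 118), (108, 121), (111, 120), (114, 122), (117, 123), (120, 122), (123, 122), (126, 122), (129, 121), (132, 122), (135, 122), (138, 122), (141, 121), (144, 121), (147, 121), (150, 123), (153, 123), (156, 122), (159, 123)]
```

```bash
python3 -c "
from bench import *
print(sign_off())"
```

```text
the job is handed in; nothing more can be done
None
```

The lid now rests on the prop rod at about 0.86 rad, with the rod's tip apparently fully in the strip's hole. The robot is clear of everything, and I handed the job in at about 35 s; the sign-off gave no pass or fail verdict.

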